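# Spin the finishing turntable and brake it on the mark

### The arm

A 6-joint arm with a two-finger parallel gripper is mounted at the origin on the work surface. World frame = base frame: x ahead of the robot, y to its left, z up, the work surface at z = 0. Lengths are in m, angles in rad, forces in N, time in s.
With the tool pointing down it reaches from about 0.375 to 0.925 m from the base axis. Payload 5.7 kg.
Tool frame: the origin (TCP) lies midway between the tips of the shut fingers; the grasp point (between the pads) lies 19 mm behind it; z points along the fingers, x is the direction in which the jaws open and shut, and the axes are right-handed (so a half turn about z gives the same grasp; the last joint's range is limited). The gripper opens to 88 mm and grips with 3 to 60 N. Pads are 20 mm wide; open, the fingers measure 115 mm over their backs; the gripper's body (75 mm by 178 mm) begins 61 mm behind the grasp point.
Start: joints at [-1.284, 0.359, 1.51, -0, 1.272, -0.115], TCP at [0.235, -0.552, 0.195] pointing down, gripper open.
Joint ranges: [-2.97, 2.97], [-1.01, 2.36], [0.21, 2.38], [-0.96, 4.11], [0.2, 2.71], [-2.98, 2.98]. Speed limits (rad/s): [2.39, 2.39, 3.14, 3.14, 3.14, 3.14].

### API

Orientations are given as a unit quaternion [x, y, z, w].
In Python, from bench import move_ptp, servo_line, goto_joints, move_gripper, sleep, inverse_kinematics, capture, PlanningError, close_job, spot_in, silhouettes, current_clock, current_joint_pos, current_qvel, current_joint_torque, current_position, current_orientation, current_force, current_torque, current_finger_gap gives the robot as it stands. Calls block until the motion is done:
- move_ptp(position, orientation): joint-space move of the TCP to a pose.
- servo_line(position, orientation=None, rate=0.15, contact_N=None): straight line of the TCP; orientation=None keeps the orientation; rate is the mean speed in m/s. With contact_N (N) it stops when the force on the tool has changed by that much, and returns True; else False.
- goto_joints(angles): joint-space move.
- move_gripper(opening): finger opening in m; the grip force is fixed at half the most; returns when the fingers have stopped.
- sleep(seconds).
- inverse_kinematics(position, orientation): joint angles nearest the present ones, or None.
- capture(name): name is "side" or "top"; returns a dict with "image" (384x512x3 uint8, blue, green, red), "range_z" (384x512 float32, m along the optical axis (not along the pixel's ray), 0 where there is no reading), "intrinsics" (3x3 intrinsics, pixels), "R" (3x3) and "t" (3): a world point X has camera coordinates R X + t. Camera axes: x right, y down, z forward; pixel columns grow to the right and rows downward; lengths in m; the calibration is good to about 2 mm. A picture is of the moment at which its call begins.
A pose or a line that the arm cannot do raises PlanningError and nothing moves.
- close_job(): hands the job in, once; it reports no verdict.
Trained networks look in the newest picture that a camera, given by its name, has taken for a name from the list of things; names that differ only in an ending like _2 or _b are one class to them, and where a whole thing is asked for, a point or a joint stands for the part that bears it (a point fixed in the world has none). Each returns a list of dicts, best first, with "conf" (0 to 1); they miss things now and then, are a little off and sometimes report something else, mostly with a low value. They report only what shows in the picture. A call takes as long as a camera call. They do not tell look-alikes from the thing itself.
- spot_in(camera, query): "xy" ([column, row] in pixels, amid what is visible of it).
- silhouettes(camera, query): "region" (384x512 bool, what is visible of it) and "xy" ([column, row] in pixels, amid what is visible of it).
Readings, each from a call of its own:
- current_clock(): time.
- current_joint_pos(): joint angles.
- current_qvel(): joint speeds.
- current_joint_torque(): joint torques, N m.
- current_position(): TCP position.
- current_orientation(): TCP orientation.
- current_force(): force on the tool from outside, world axes, zero at the start.
- current_torque(): the same for the moment, N m.
- current_finger_gap(): finger opening in m.
Only numpy, scipy, OpenCV 4.12 (cv2) and the standard library are available. Lean on these libraries where they do the work, as an engineer would, in place of code of your own. Each camera call takes 0.05 s, during which the arm holds its last target. There are 200 camera calls.

### The job

Give the turntable an easy flick by its raised index block so that it spins counter-clockwise seen from above, and leave it untouched while the block passes the pointer once. When the block comes round to the pointer again (that time or a later one), brake the wheel with a fingertip on its flat top, not by catching the block, so that it comes to rest with the block at the pointer and nowhere else, then take the hand away. Grasp nothing, keep the little box standing in the middle of the wheel, and leave the other things on the bench alone.

Things in the scene. Friction and masses are not known exactly. Their poses are not given: they have to be found in the camera images.
- stand: fixed plywood base board of the turntable, 300 x 300 x 18 mm, lying on the bench; origin at the centre of its underside, under the wheel's axis; z up, its x axis runs from the wheel's axis towards the pointer. It stands at a different place and yaw each time
- wheel_centre (a point): point on the wheel's axis at the height of the wheel's flat top (54 mm above the bench). The wheel is a level, plain light-wood disc 270 mm across and 18 mm thick on a free-running bearing. Its bare flat top between the box in the middle (radius 34 mm) and the inner face of the block (radius 105 mm) is the place for braking; a fingertip pressed there with a few newtons stops the wheel within a few hundredths of a second
- wheel (a joint): angle of the wheel in rad, not limited and not wrapped: 0, 6.28, 12.57 .. = block exactly at the pointer, growing as the wheel turns counter-clockwise seen from above. It starts at rest with the block on the side away from the pointer (2.4 to 3.9). So the block first passes the pointer at 6.28, and the first time to stop it there is 12.57. Left alone it slows by only about 0.05 to 0.15 rad/s each second; 1.2 to 2.5 rad/s after the flick is good
- mark (a point): middle of the outer face of the index block, 14 mm above the wheel's top. The block is a plain dark-wood block glued on the wheel near its rim, 25 mm (radial, from radius 105 to 130 mm) x 24 mm (along the rim) x 28 mm high above the wheel's top; the point lies at radius 130 mm. The block turns with the wheel; x axis points radially outwards
- pointer_tip (a point): tip of the fixed steel cone that points inwards at the wheel's rim, 140 mm from the axis and 68 mm above the bench, on a steel post 84 mm tall standing on the base board outside the wheel
- turned_box: loose little turned wooden box with a knobbed lid, 68 mm wide, 61 mm tall, standing on the middle of the wheel and turning with it; origin at the centre of its underside
- mallet: a dark carver's mallet standing on its head, 175 mm tall, 72 mm wide; bystander, loose on the bench, origin at the centre of its underside
- billet: a squared light-wood billet 45 x 160 x 45 mm with a round tenon on one end; bystander, loose on the bench, origin at the centre of its underside
- sanding_block: a cork sanding block 100 x 60 x 36 mm; bystander, loose on the bench, origin at the centre of its underside
- glue_bottle: a white bottle 60 mm wide, 150 mm tall; bystander, loose on the bench, origin at the centre of its underside
- bench_plane: a steel bench plane 240 x 60 mm; bystander, loose on the bench, origin at the centre of its underside
- screwdriver: a screwdriver with a wooden handle, 240 mm long; bystander, loose on the bench, origin at the centre of its underside
- brush_jar: a white cup 76 mm wide, 85 mm tall; bystander, loose on the bench, origin at the centre of its underside
There are look-alikes about, which are no part of the job. Of the things shaped like the turned_box, the wooden one is meant.

How it is judged:
On the way, in this order (a step that is already met when the one before it is completed fails the run):
1. flicked: the wheel spins counter-clockwise at over 0.5 rad/s with no finger on it for 0.4 s (velocity of joint wheel above 0.5 rad/s and contact force between the fingers and wheel below 0.1 N), for 0.4 s.
2. the block has passed the pointer and is half a turn beyond it, still spinning untouched (value of joint wheel above 9.4 rad and velocity of joint wheel above 0.1 rad/s and contact force between the fingers and wheel below 0.1 N).
3. a fingertip on the wheel has stopped it with the block near the pointer (value of joint wheel above 12 rad and contact force between the fingers and wheel above 0.3 N and velocity of joint wheel below 0.06 rad/s and horizontal distance between mark and pointer_tip below 0.04 m), for 0.1 s.
At the end, for the whole second after the job is handed in: the wheel is at rest (under 0.04 rad/s) with the block's outer face within 30 mm of the pointer's tip seen from above (about 12 degrees either way; 10 mm when exact), the box stands upright within 20 mm of the wheel's centre, and no finger touches the wheel (horizontal distance between mark and pointer_tip below 0.03 m and value of joint wheel above 12 rad and velocity of joint wheel between -0.04 and 0.04 rad/s and contact force between the fingers and wheel below 0.1 N and angle between turned_box's own z axis and vertical below 0.1 rad and horizontal distance between turned_box and wheel_centre below 0.02 m and height (world z) of turned_box below 0.06 m).
It fails at once if the wheel is touched during its free turn (from 45 degrees before the pointer until half a turn past it) (value of joint wheel between 5.5 and 9.4 rad and contact force between any of the fingers, the arm and wheel above 0.3 N).
It fails at once if the wheel is caught by its index block after the free turn (value of joint wheel above 9.4 rad and contact force between any of the fingers, the arm and wheel_c1 above 0.3 N).
It fails at once if after the flick the wheel comes to rest far from the pointer (over 60 mm) (value of joint wheel above 5.5 rad and velocity of joint wheel below 0.02 rad/s and horizontal distance between mark and pointer_tip above 0.06 m).
It fails at once if the wheel is spun wildly (over 6 rad/s) (velocity of joint wheel above 6 rad/s).
It fails at once if the little box is lifted, tipped, or pushed off the middle, or a bystander is disturbed (moved 15 mm) (height (world z) of turned_box above 0.064 m or angle between turned_box's own z axis and vertical above 0.2 rad or horizontal distance between turned_box and wheel_centre above 0.025 m or distance of any of mallet, billet, sanding_block, glue_bottle, bench_plane, screwdriver, brush_jar from where it was at the start of the episode above 0.015 m).
It also fails if it takes over 38 s, if anything falls off the work surface, if the arm or the gripper's body presses on something with over 40 N, if the wrist force passes 120 N, or if a joint passes its speed limit or range.

## Working session

There is one attempt and no reset: what is moved stays moved. The work goes in short steps, each a Python script; the robot and the scene stay as the last script left them, time stands still between calls to the robot, and variables do not carry over. Pictures are saved under pics/ and viewed, about 8 in all and at most 12, crops included, and the job is handed in when it is done.

```bash
mkdir -p pics; ls
cat > h.py <<'E'
import numpy as np, cv2
from bench import *
def world(c,xy,z=None):
    K=c["intrinsics"];R=c["R"];t=c["t"]
    u,v=xy; ray=np.linalg.inv(K)@np.array([u,v,1.])
    C=-R.T@t; d=R.T@ray
    if z is not None: return C+d*(z-C[2])/d[2]
    return C+d*c["range_z"][int(round(v)),int(round(u))]
def cloud(c,mask=None):
    K=c["intrinsics"];Z=c["range_z"]; m=Z>0
    if mask is not None: m&=mask
    v,u=np.nonzero(m); z=Z[v,u]
    P=(np.linalg.inv(K)@np.c_[u,v,np.ones(len(u))].T)*z
    return (c["R"].T@(P-c["t"][:,None])).T,u,v
E
python3 - <<'E'
from h import *
print(current_clock())
ims=[]
for n in ("top","side"):
    c=capture(n); cv2.imwrite(f"pics/{n}0.png",cv2.resize(c["image"],None,fx=1.5,fy=1.5))
    print(n,"cam",-c["R"].T@c["t"])
    for q in ("stand","wheel","mark","pointer_tip","turned_box","mallet","billet","sanding_block","glue_bottle","bench_plane","screwdriver","brush_jar"):
        for s in spot_in(n,q)[:3]:
            if s["conf"]>.3: print(n,q,round(s["conf"],2),np.round(s["xy"]),np.round(world(c,s["xy"]),3))
print(current_clock(),current_orientation(),current_position(),current_finger_gap())
E
```

```text
pics
0.0
top cam [0.46527877 0.00420584 1.470405  ]
top wheel 0.62 [222. 191.] [0.543 0.131 0.048]
top mark 0.74 [227. 184.] [0.563 0.111 0.102]
top pointer_tip 0.56 [236. 189.] [0.55  0.082 0.054]
top turned_box 0.88 [328. 199.] [ 0.526 -0.229  0.047]
top turned_box 0.63 [290. 111.] [ 0.824 -0.093  0.049]
top turned_box 0.56 [229. 182.] [0.569 0.106 0.099]
top mallet 0.66 [174. 142.] [0.702 0.295 0.083]
top mallet 0.33 [226. 183.] [0.566 0.115 0.109]
top billet 0.61 [292. 206.] [ 0.496 -0.108  0.045]
top sanding_block 0.6 [162. 177.] [0.586 0.343 0.032]
top glue_bottle 0.63 [401. 240.] [ 0.395 -0.459  0.103]
top bench_plane 0.79 [103. 206.] [0.481 0.536 0.045]
top screwdriver 0.73 [388. 271.] [ 0.283 -0.442  0.025]
top brush_jar 0.94 [411. 183.] [ 0.588 -0.526  0.009]
side cam [-0.07473845  0.67247145  0.79041616]
side stand 0.59 [220. 222.] [0.529 0.174 0.055]
side stand 0.51 [160. 258.] [0.56  0.366 0.04 ]
side mark 0.55 [226. 216.] [0.534 0.145 0.057]
side pointer_tip 0.72 [225. 220.] [0.523 0.16  0.057]
side turned_box 0.81 [223. 155.] [ 0.801 -0.091  0.041]
side turned_box 0.8 [303. 170.] [ 0.515 -0.208  0.046]
side turned_box 0.64 [182. 176.] [0.802 0.1   0.047]
side billet 0.7 [296. 194.] [ 0.453 -0.088  0.044]
side billet 0.6 [115. 323.] [0.47  0.553 0.048]
side billet 0.39 [228. 211.] [0.543 0.127 0.058]
side sanding_block 0.84 [159. 258.] [0.563 0.368 0.04 ]
side sanding_block 0.31 [224. 222.] [0.521 0.165 0.055]
side bench_plane 0.85 [114. 323.] [0.469 0.553 0.052]
side screwdriver 0.64 [410. 171.] [ 0.249 -0.485  0.024]
side brush_jar 0.75 [335. 135.] [ 0.561 -0.478  0.051]
1.3 [ 8.34001068e-01 -5.51762827e-01 -3.19988056e-05 -1.40533754e-05] [ 0.23464571 -0.5521825   0.19493077] 0.08784266532517214
```

View pics/top0.png

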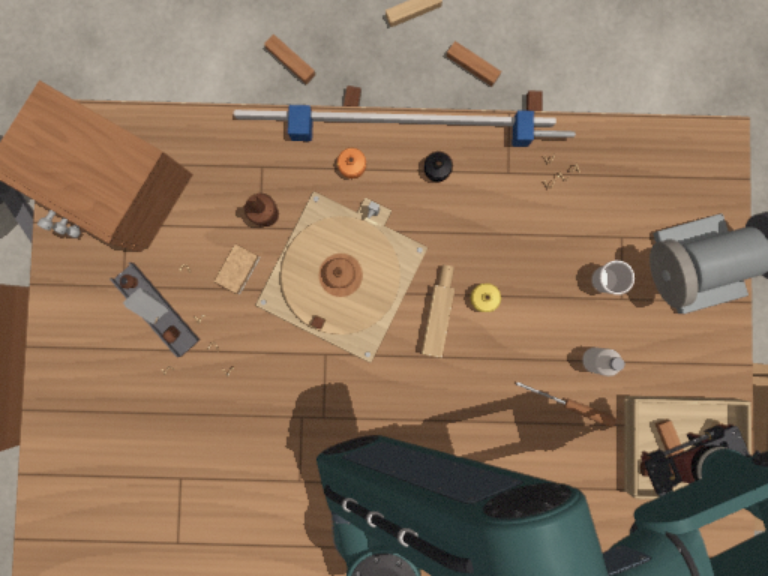

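View pics/side0.png

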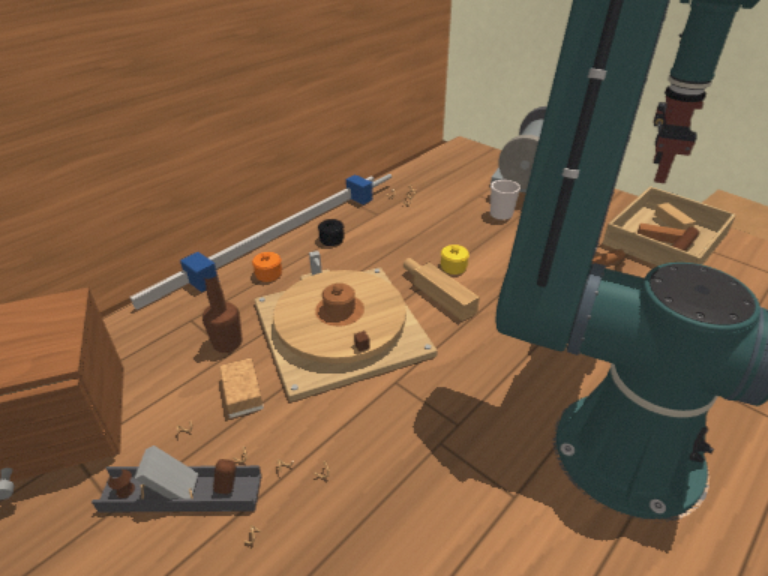

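```bash
cat > meas.py <<'E'
from h import *
def show():
    c=capture("top"); P,u,v=cloud(c)
    near=np.hypot(P[:,0]-.545,P[:,1]-.12)<.24
    w=near&(abs(P[:,2]-.054)<.006)
    m=np.zeros((384,512),np.uint8); m[v[w],u[w]]=1
    k,l,st,_=cv2.connectedComponentsWithStats(m)
    i=1+np.argmax(st[1:,4]); sel=w&(l[v,u]==i)
    (cx,cy),r=cv2.minEnclosingCircle(P[sel][:,:2].astype(np.float32)); print("disc",cx,cy,r,P[sel][:,2].mean())
    hi=near&(P[:,2]>.066)
    for p,a,b in zip(P[hi],u[hi],v[hi]):
        print(a,b,np.round(p,3),"r%.3f a%.0f"%(np.hypot(p[0]-cx,p[1]-cy),np.degrees(np.arctan2(p[1]-cy,p[0]-cx))), c["image"][b,a]) if np.hypot(p[0]-cx,p[1]-cy)>.07 else None
    cv2.imwrite("pics/topcrop.png",cv2.resize(c["image"][120:250,160:300],None,fx=5,fy=4.6,interpolation=cv2.INTER_CUBIC))
show()
E
python3 meas.py | head -150
```

```text
disc 0.5704419612884521 0.11538335680961609 0.13472749292850494 0.053169436669988926
171 134 [0.713 0.288 0.159] r0.224 a50 [38 49 75]
172 134 [0.714 0.286 0.156] r0.223 a50 [34 45 71]
174 134 [0.718 0.285 0.132] r0.225 a49 [38 52 81]
180 134 [0.728 0.274 0.085] r0.224 a45 [ 52  72 113]
181 134 [0.729 0.272 0.079] r0.223 a45 [44 63 98]
182 134 [0.73  0.27  0.073] r0.222 a44 [47 65 96]
247 134 [0.734 0.05  0.081] r0.176 a-22 [147 161 172]
248 134 [0.734 0.047 0.08 ] r0.178 a-23 [150 167 175]
171 135 [0.71  0.288 0.161] r0.222 a51 [34 46 74]
172 135 [0.712 0.288 0.145] r0.224 a51 [32 44 70]
173 135 [0.713 0.286 0.141] r0.222 a50 [35 46 74]
174 135 [0.715 0.284 0.132] r0.222 a49 [36 47 73]
180 135 [0.725 0.274 0.084] r0.221 a46 [ 55  76 119]
181 135 [0.726 0.272 0.077] r0.221 a45 [ 56  74 114]
182 135 [0.726 0.269 0.077] r0.219 a45 [44 60 91]
183 135 [0.728 0.268 0.067] r0.219 a44 [ 70  95 129]
247 135 [0.731 0.05  0.082] r0.173 a-22 [169 175 180]
248 135 [0.731 0.047 0.078] r0.175 a-23 [170 175 178]
249 135 [0.73  0.043 0.085] r0.175 a-24 [164 172 176]
250 135 [0.731 0.04  0.083] r0.17
[... 6012 characters left out ...]
0 a50 [ 65  89 134]
180 141 [0.704 0.273 0.089] r0.206 a50 [ 61  84 129]
181 141 [0.705 0.271 0.08 ] r0.206 a49 [ 59  81 125]
182 141 [0.706 0.268 0.077] r0.204 a48 [40 56 88]
183 141 [0.706 0.265 0.074] r0.202 a48 [35 50 76]
246 141 [0.712 0.054 0.07 ] r0.155 a-24 [124 129 132]
247 141 [0.712 0.05  0.075] r0.156 a-25 [151 155 158]
248 141 [0.712 0.047 0.071] r0.158 a-26 [155 158 162]
249 141 [0.712 0.043 0.072] r0.159 a-27 [128 132 137]
171 142 [0.7   0.303 0.087] r0.228 a55 [46 59 89]
172 142 [0.7   0.3   0.087] r0.225 a55 [41 56 89]
173 142 [0.7   0.296 0.089] r0.222 a54 [ 48  67 107]
174 142 [0.7   0.293 0.089] r0.219 a54 [ 57  75 113]
175 142 [0.699 0.289 0.09 ] r0.216 a53 [ 59  79 121]
```

View pics/topcrop.png

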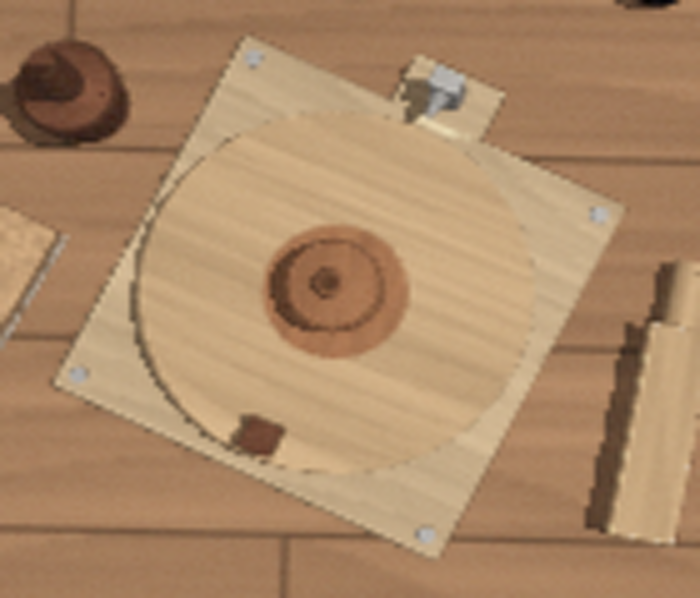

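```bash
cat > b.py <<'E'
from h import *
def block(cam,C,ph0=None):
    t=current_clock(); c=capture(cam); P,u,v=cloud(c); im=c["image"][v,u].astype(int)
    d=P[:,:2]-C; r=np.hypot(*d.T)
    m=(r>.098)&(r<.138)&(P[:,2]>.066)&(P[:,2]<.092)&(im[:,2]<140)&(im[:,2]>im[:,0]+12)
    if m.sum()<6: return t,None,0,m.sum()
    w=d[m]/r[m][:,None]; a=np.arctan2(*np.median(w,0)[::-1])
    s=np.abs((np.arctan2(w[:,1],w[:,0])-a+np.pi)%(2*np.pi)-np.pi)<.2
    w=w[s].mean(0); return t,np.arctan2(w[1],w[0]),np.hypot(*d[m][s].mean(0)),s.sum()
E
python3 - <<'E'
from b import *
c=capture("top")
q=np.array([(247,37),(622,208),(437,555),(57,383)])/[5,4.6]+[160,120]-.4
W=np.array([world(c,p,.018) for p in q])[:,:2]
print(W, np.linalg.norm(W-np.roll(W,1,0),axis=1)); C=W.mean(0)
e=[np.degrees(np.arctan2(*(W[j]-W[i])[::-1])) for i,j in((3,0),(2,1))]
f=[np.degrees(np.arctan2(*(W[j]-W[i])[::-1]))+90 for i,j in((0,1),(3,2))]
print("centre",C,e,f)
P,u,v=cloud(c); d=P[:,:2]-C; r=np.hypot(*d.T); s=(abs(P[:,2]-.054)<.005)&(r<.15)&(r>.04)
print("wheel bbox centre",P[s][:,:2].min(0)/2+P[s][:,:2].max(0)/2,np.ptp(P[s][:,:2],0))
a=np.arctan2(d[:,1],d[:,0]); s=(P[:,2]>.066)&(P[:,2]<.1)&(r>.13)&(r<.19)&(abs(a+.44)<.3)
print("post/tip: nearest",r[s].min(),"angle near",np.degrees(np.median(a[s&(r<.152)])),np.degrees(np.median(a[s])))
s=(P[:,2]>.09)&(r<.06); print("box",np.median(P[s],0),P[s][:,2].max())
for n in("top","side"): print(n,block(n,C))
q=[np.cos(np.radians(-13)),np.sin(np.radians(-13)),0,0]
for p in([.5,.115,.06],[.48,.19,.064]): print(inverse_kinematics(p,q))
E
```

```text
[[ 0.76556252  0.18642902]
 [ 0.6409855  -0.07951363]
 [ 0.37606963  0.04254985]
 [ 0.49842319  0.30974179]] [0.29422689 0.29367487 0.2916846  0.293874  ]
centre [0.57026021 0.11480176] [np.float64(-24.778269082991756), np.float64(-24.73850963513899)] [np.float64(-25.10006882007542), np.float64(-24.604172453875663)]
wheel bbox centre [0.57064812 0.11527317] [0.26666483 0.26646626]
post/tip: nearest 0.1412253081772539 angle near -24.354980912155284 -25.00056728465063
box [0.57183484 0.11318392 0.09755013] 0.11942529848389388
top (1.4, np.float64(2.7472236441946998), np.float64(0.1171712844869677), np.int64(54))
side (1.45, np.float64(2.745752243181423), np.float64(0.12266985489092086), np.int64(85))
[ 9.13677117e-02  4.04980286e-01  1.84295555e+00 -4.44089210e-16
  8.93656818e-01  5.45153317e-01]
[ 2.43043827e-01  4.02609452e-01  1.83261561e+00 -4.44089210e-16
  9.06367589e-01  6.96829433e-01]
```

```bash
cat >> b.py <<'E'
C=np.array([.5705,.115]); PH=np.radians(-24.8)
Q=[np.cos(np.radians(-13)),np.sin(np.radians(-13)),0,0]
BR=[.5005,.115]; HZ=.060
E
python3 - <<'E'
from b import *
move_gripper(0); print(current_clock(),current_finger_gap())
move_ptp([*BR,.15],Q); print(current_clock(),current_position())
servo_line([*BR,HZ],rate=.12); sleep(.1); t0=current_clock(); print(t0,current_position(),current_force())
r=servo_line([*BR,.048],rate=.05,contact_N=3); print(r,current_clock()-t0,current_position(),current_force())
sleep(.2); print(current_position(),current_force())
t1=current_clock(); servo_line([*BR,HZ],rate=.05); print("up",current_clock()-t1,current_position(),current_force())
for n in("top","side"): print(n,block(n,C))
E
```

```text
2.8417 0.00016514763814165848
5.3917 [0.50087236 0.11432046 0.15005681]
6.3917 [0.50132574 0.11506546 0.06080182] [-0.71256388 -0.60988613  0.26411643]
False 0.3915999999999995 [0.50004737 0.11496291 0.04757006] [-0.5709841  -0.26957499  0.318805  ]
[0.50062807 0.11500103 0.0480812 ] [-0.56625938  0.39012275 -0.16233102]
up 0.39170000000000016 [0.50103906 0.11504517 0.06061212] [-0.62729764 -0.29021176 -0.14244413]
top (7.375, np.float64(2.8038579991611385), np.float64(0.12536357237550785), np.int64(7))
side (7.425, np.float64(2.746779151227351), np.float64(0.12275688302192168), np.int64(84))
```

Run:
```python
from b import *
servo_line([*BR,.05],rate=.1)
t0=current_clock();r=servo_line([*BR,.036],rate=.03,contact_N=3); print(r,current_clock()-t0,current_position(),current_force())
sleep(.1); print(current_position(),current_force(),current_joint_torque())
c=capture("side"); im=c["image"][170:290,150:310]; cv2.imwrite("pics/s2.png",cv2.resize(im,None,fx=5,fy=5,interpolation=cv2.INTER_CUBIC))
P,u,v=cloud(c); s=(np.hypot(P[:,0]-BR[0],P[:,1]-BR[1])<.035)
print(np.round(np.c_[P[s],u[s],v[s]][::12],3))
print(current_clock())
```

```text
False 0.6166999999999998 [0.50040836 0.11499829 0.03588906] [0.36395049 0.0862383  0.60888392]
[0.50066949 0.1150185  0.03609655] [-0.16407074 -0.47199216 -0.57452268] [-1.47060753e-03 -4.72488284e+01 -1.75380278e+01  5.17041504e-02
 -1.93397555e-02 -7.09966912e-05]
[[4.67e-01 1.06e-01 4.19e-01 2.50e+02 1.04e+02]
 [4.81e-01 9.80e-02 4.04e-01 2.48e+02 1.07e+02]
 [4.77e-01 1.13e-01 4.06e-01 2.45e+02 1.09e+02]
 [4.72e-01 1.11e-01 4.05e-01 2.47e+02 1.10e+02]
 [4.74e-01 1.29e-01 4.05e-01 2.41e+02 1.12e+02]
 [4.91e-01 1.49e-01 3.89e-01 2.30e+02 1.19e+02]
 [4.77e-01 1.40e-01 3.81e-01 2.37e+02 1.23e+02]
 [5.17e-01 1.46e-01 3.55e-01 2.24e+02 1.28e+02]
 [5.06e-01 1.49e-01 3.55e-01 2.26e+02 1.30e+02]
 [4.98e-01 1.48e-01 3.47e-01 2.29e+02 1.34e+02]
 [4.86e-01 1.47e-01 3.35e-01 2.33e+02 1.40e+02]
 [4.95e-01 1.49e-01 3.24e-01 2.30e+02 1.43e+02]
 [4.96e-01 1.49e-01 3.12e-01 2.30e+02 1.47e+02]
 [4.74e-01 1.37e-01 3.07e-01 2.40e+02 1.50e+02]
 [4.94e-01 1.49e-01 2.96e-01 2.31e+02 1.53e+02]
 [4.69e-01 1.29e-01 2.85e-01 2.44e+02 1.57e+02]
 [5.25e-01 1.37e-01 2.42e-01 2.27e+02 1.64e+02]
 [4.69e-01 1.15e-
[... 1306 characters left out ...]
2 2.31e+02 2.15e+02]
 [4.93e-01 1.16e-01 6.70e-02 2.43e+02 2.15e+02]
 [5.24e-01 1.35e-01 5.60e-02 2.31e+02 2.16e+02]
 [5.02e-01 1.07e-01 5.10e-02 2.43e+02 2.16e+02]
 [5.22e-01 1.37e-01 5.50e-02 2.31e+02 2.17e+02]
 [4.97e-01 1.12e-01 5.30e-02 2.43e+02 2.17e+02]
 [5.21e-01 1.38e-01 5.20e-02 2.31e+02 2.18e+02]
 [4.95e-01 1.15e-01 5.30e-02 2.43e+02 2.18e+02]
 [5.16e-01 1.43e-01 5.40e-02 2.31e+02 2.19e+02]
 [4.94e-01 1.16e-01 5.00e-02 2.43e+02 2.19e+02]
 [5.10e-01 1.45e-01 5.60e-02 2.32e+02 2.20e+02]
 [4.86e-01 1.19e-01 5.30e-02 2.44e+02 2.20e+02]
 [5.02e-01 1.40e-01 5.30e-02 2.35e+02 2.21e+02]
 [5.04e-01 1.47e-01 5.30e-02 2.33e+02 2.22e+02]
 [4.71e-01 1.26e-01 5.50e-02 2.46e+02 2.23e+02]]
8.4917
```

View pics/s2.png

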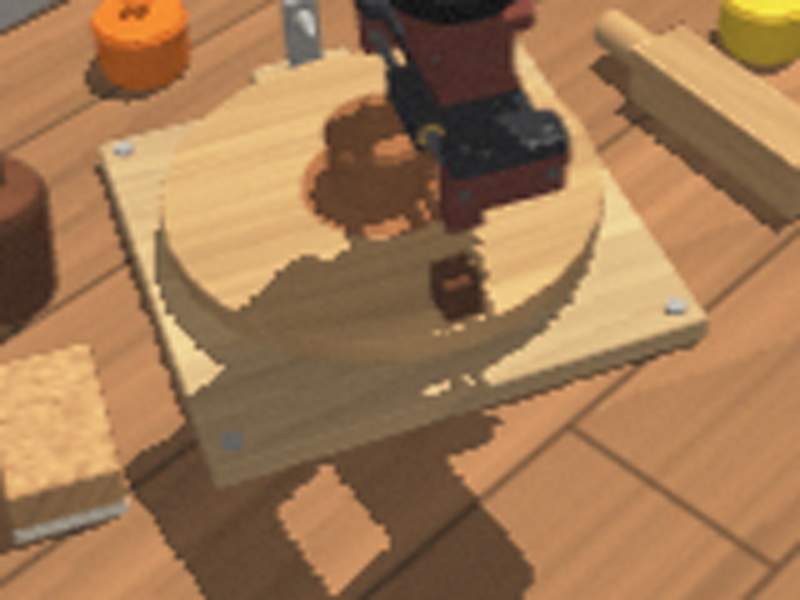

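Run:
```python
from b import *
p=current_position(); print(p,current_finger_gap(),current_force())
a=np.radians(-26); J=np.array([np.cos(a),np.sin(a)]); N=np.array([-J[1],J[0]])
for n in("side","top"):
    c=capture(n); P,u,v=cloud(c); d=P[:,:2]-p[:2]; im=c["image"][v,u]
    s=(np.hypot(*d.T)<.13)&(P[:,2]>.058)&(P[:,2]<.25)
    for lo in np.arange(.058,.25,.012):
        k=s&(P[:,2]>=lo)&(P[:,2]<lo+.012)
        if k.sum()>2:
            x=d[k]@J;y=d[k]@N; print(n,"%.3f"%lo,k.sum(),"jaw %.3f..%.3f  perp %.3f..%.3f"%(x.min(),x.max(),y.min(),y.max()),im[k].mean(0).astype(int))
```

```text
[0.50066694 0.11500388 0.03615471] 0.00024197836065103137 [ 0.39351326 -0.04984686 -0.19082888]
side 0.058 96 jaw -0.070..0.059  perp -0.056..0.060 [42 59 87]
side 0.070 140 jaw -0.070..0.063  perp -0.011..0.059 [41 58 86]
side 0.082 85 jaw -0.068..0.065  perp 0.004..0.059 [43 61 92]
side 0.094 173 jaw 0.002..0.096  perp 0.008..0.061 [ 53  81 122]
side 0.106 21 jaw 0.008..0.067  perp 0.009..0.036 [45 66 97]
side 0.142 87 jaw -0.083..0.078  perp -0.035..0.031 [46 55 83]
side 0.154 149 jaw -0.083..0.077  perp -0.036..0.031 [49 55 73]
side 0.166 147 jaw -0.089..0.082  perp -0.035..0.031 [41 45 59]
side 0.178 422 jaw -0.092..0.089  perp -0.035..0.031 [48 47 50]
side 0.190 85 jaw -0.044..0.014  perp -0.023..0.022 [40 46 77]
side 0.202 61 jaw -0.044..-0.018  perp -0.020..0.020 [42 48 78]
side 0.214 63 jaw -0.043..-0.000  perp -0.032..0.031 [41 47 78]
side 0.226 144 jaw -0.043..-0.004  perp -0.035..0.036 [41 47 78]
side 0.238 160 jaw -0.039..0.016  perp -0.038..0.035 [42 42 45]
top 0.058 48 jaw -0.059..0.126  perp -0.092..0.125 [124 163 197]
top 0.070 4 jaw -0.063..-0.059  perp 0.012..0.022 [39 52 73]
top 0.082 10 jaw -0.063..0.097  perp 0.014..0.064 [ 49  70 105]
top 0.094 58 jaw 0.052..0.096  perp 0.022..0.062 [ 50  71 104]
top 0.154 16 jaw -0.077..0.078  perp -0.031..-0.021 [114 125 139]
top 0.166 4 jaw -0.080..0.066  perp -0.031..0.008 [ 76  88 106]
top 0.178 327 jaw -0.089..0.089  perp -0.031..0.034 [65 65 69]
top 0.190 17 jaw -0.088..0.087  perp -0.030..0.029 [61 62 65]
top 0.226 12 jaw -0.039..-0.032  perp -0.031..-0.016 [ 78  88 132]
```

Run:
```python
from b import *
t0=current_clock();r=servo_line([*BR,.02],rate=.03,contact_N=3); print(r,current_clock()-t0,current_position(),current_force())
sleep(.15); print(current_position(),current_force())
z=current_position()[2]
t0=current_clock(); servo_line([*BR,z+.008],rate=.1); print(current_clock()-t0,current_position(),current_force())
print(block("side",C))
```

```text
True 0.40000000000000036 [0.50084476 0.11509762 0.02662198] [-2.2916008   0.36558189  7.31479702]
[0.50083975 0.11505985 0.02662007] [-1.23674303  0.16546509  7.76250852]
0.25 [0.50083793 0.11504737 0.03462188] [-0.26481419  0.5143076  -1.06091392]
(9.3917, np.float64(2.7544817765181424), np.float64(0.122980393774074), np.int64(92))
```

```bash
cat >> b.py <<'E'
HZ=.0305
def brake():
    t0=current_clock(); r=servo_line([*BR,.0235],rate=.07,contact_N=3); t1=current_clock(); return r,t0,t1-t0
E
python3 - <<'E'
from b import *
servo_line([*BR,HZ],rate=.05); sleep(.1); print(current_position(),current_force())
r=brake(); print(r,current_position(),current_force()); sleep(.1);print(current_position(),current_force())
servo_line([*BR,.08],rate=.2)
t,a,_,n=block("side",C); print(t,a,n, block("top",C))
u=np.array([np.cos(a),np.sin(a)]); T=np.array([-u[1],u[0]])
s=C+.112*u-.034*T
move_ptp([*s,.08],Q); servo_line([*s,.038],rate=.1); print(current_clock(),s,current_position(),current_force())
print(block("side",C))
c=capture("side"); cv2.imwrite("pics/s3.png",cv2.resize(c["image"][150:290,130:310],None,fx=4,fy=4,interpolation=cv2.INTER_CUBIC))
E
```

```text
[0.50022496 0.11497731 0.0301524 ] [-0.18956253  0.68399223 -0.02067028]
(False, 9.7917, 0.25) [0.50162838 0.11531869 0.02640955] [-6.70111655 -0.3240127  34.20663801]
[0.50160138 0.11530155 0.02639188] [-7.40305216 -0.16173159 33.05788612]
10.575 2.755664934057531 88 (10.625, np.float64(2.783818130977259), np.float64(0.12626040303436273), np.int64(10))
11.65 [0.47953588 0.18865819] [0.47968797 0.18803588 0.03784742] [ 0.01613716 -0.81900454  0.69251009]
(11.65, np.float64(2.7234240407676964), np.float64(0.1282690211505188), np.int64(35))
```

View pics/s3.png

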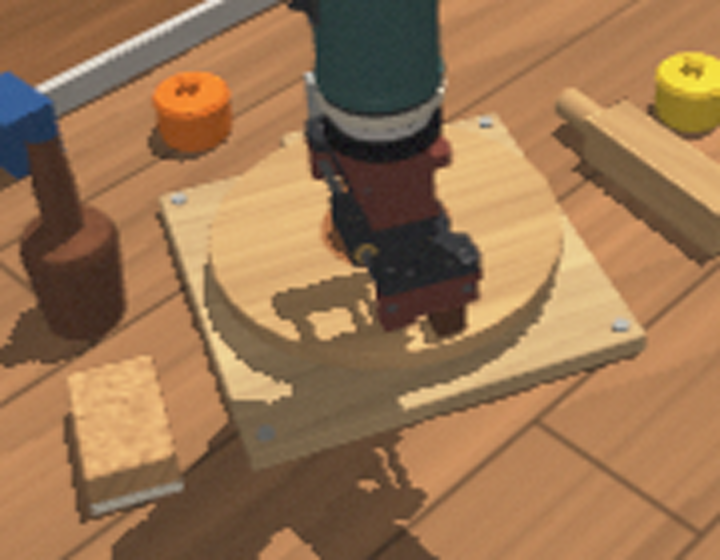

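```bash
cat > run.py <<'E'
from b import *
a0=2.755; u=np.array([np.cos(a0),np.sin(a0)]); T=np.array([-u[1],u[0]]); e=C+.112*u+.058*T
t0=current_clock(); servo_line([*e,.038],rate=.145); print("flick",t0,current_clock(),current_position())
servo_line([*BR,.038],rate=.15); servo_line([*BR,HZ],rate=.05); print("at brake",current_clock(),current_position())
ts,th=[t0+.3],[a0-PH]; LEAD=.14; n=0; f=None; log=[]
while True:
    for cam in("top","side"):
        t,a,r,k=block(cam,C); n+=1
        if a is None or k<25: continue
        if f is not None: pred=np.polyval(f,t)
        else: pred=th[-1]+1.9*(t-ts[-1])
        x=a-PH; x+=2*np.pi*round((pred-x)/2/np.pi)
        log.append((round(t,2),cam,round(x,2),int(k)))
        if abs(x-pred)<(.25 if len(ts)>8 else 1.2): ts.append(t); th.append(x)
        break
    if len(ts)>5:
        A,B=np.array(ts[1:]),np.array(th[1:]); s=A>A[-1]-4
        f=np.polyfit(A[s],B[s],2 if np.ptp(A[s])>1.5 else 1)
        g=f.copy(); g[-1]-=4*np.pi; rt=[q.real for q in np.roots(g) if abs(q.imag)<1e-6 and q.real>A[0]]
        now=current_clock()
        if rt:
            left=min(rt)-LEAD-now
            if left<.2: break
    if current_clock()>34 or n>125: print("bail"); break
    sleep(.05)
print(log[::3],n); print("fit",f,"res",np.std(np.polyval(f,A[s])-B[s]),"t*",min(rt),"w",np.polyval(np.polyder(f),min(rt)))
if left>0: sleep(left)
t0=current_clock(); servo_line([*BR,.0257],rate=.07); print("press",t0,current_clock()-t0,current_force(),current_position())
sleep(.35); print(current_force())
for cam in("top","side"): print(cam,[(a-PH,r,k) for t,a,r,k in [block(cam,C)] if a is not None])
servo_line([*BR,.10],rate=.15)
for cam in("top","side"): print(cam,[(a-PH,r,k) for t,a,r,k in [block(cam,C)] if a is not None])
c=capture("top"); cv2.imwrite("pics/end.png",cv2.resize(c["image"][100:270,130:330],None,fx=4,fy=3.5,interpolation=cv2.INTER_CUBIC)); print(current_clock())
E
python3 run.py
```

```text
flick 11.75 12.5333 [0.44562345 0.1037073  0.03829815]
at brake 13.3583 [0.4990467  0.11483996 0.0299535 ]
bail
[(13.36, 'top', np.float64(7.19), 49), (13.66, 'top', np.float64(8.02), 54), (14.06, 'side', np.float64(9.12), 87), (14.51, 'side', np.float64(10.24), 51), (14.81, 'top', np.float64(11.05), 43), (15.11, 'top', np.float64(11.83), 49), (15.41, 'top', np.float64(12.6), 53), (15.71, 'top', np.float64(7.08), 51), (16.01, 'top', np.float64(7.83), 51), (16.41, 'side', np.float64(8.83), 92), (16.86, 'side', np.float64(9.85), 79), (17.21, 'top', np.float64(10.67), 52), (17.51, 'top', np.float64(11.37), 48), (17.81, 'top', np.float64(12.06), 51), (18.11, 'top', np.float64(12.75), 50), (18.41, 'top', np.float64(13.42), 48), (18.71, 'top', np.float64(14.08), 52), (19.06, 'side', np.float64(14.87), 92), (19.51, 'side', np.float64(15.78), 89), (19.91, 'top', np.float64(16.62), 34), (20.21, 'top', np.float64(17.21), 47), (20.51, 'top', np.float64(17.8), 46), (20.81, 'top', np.float64(18.41), 52), (21.11, 'top', np.float64(19.0), 51), (21.41, 'top', np.float64(19.58), 52), (21.71, 'top', np.float64(20.15), 55), (22.01, 'top', np.float64(20.72), 54), (22.46, 'side', np.float64(21.56), 90), (22.91, 'side', np.float64(22.33), 81), (23.26, 'top', np.float64(22.94), 45), (23.56, 'top', np.float64(23.45), 46), (23.86, 'top', np.float64(23.96), 46), (24.16, 'top', np.float64(24.46), 47), (24.46, 'top', np.float64(24.96), 51)] 126Traceback (most recent call last):
  File "run.py", line 26, in <module>
    print(log[::3],n); print("fit",f,"res",np.std(np.polyval(f,A[s])-B[s]),"t*",min(rt),"w",np.polyval(np.polyder(f),min(rt)))
                                                               ^
NameError: name 'A' is not defined. Did you mean: 'a'?
```

```bash
python3 - <<'E'
s=open('run.py').read()
i=s.index("ts,th="); j=s.index("t0=current_clock(); servo_line([*BR,.0257]")
new='''ts=[18.11,18.41,18.71,19.06,19.51,20.21,20.51,20.81,21.11,21.41,21.71,22.01,22.46,22.91,23.26,23.56,23.86,24.16,24.46]
th=[12.75,13.42,14.08,14.87,15.78,17.21,17.8,18.41,19.0,19.58,20.15,20.72,21.56,22.33,22.94,23.45,23.96,24.46,24.96]
LEAD=.14; n=0; f=np.polyfit(ts,th,2); print(current_clock(),f,np.std(np.polyval(f,ts)-th))
while n<14:
    now=current_clock(); p=np.polyval(f,now)
    t,a,r,k=block("side" if 2.2<p%(2*np.pi)<3.7 else "top",C); n+=1
    if a is not None and k>=25:
        pred=np.polyval(f,t); x=a-PH; x+=2*np.pi*round((pred-x)/2/np.pi); print(round(t,2),round(x,3),round(x-pred,3),k)
        if abs(x-pred)<.3: ts.append(t); th.append(x)
    A,B=np.array(ts),np.array(th); s=A>A[-1]-6; f=np.polyfit(A[s],B[s],2)
    g=f.copy(); g[-1]-=10*np.pi; rt=[q.real for q in np.roots(g) if abs(q.imag)<1e-6]; ts_=min(rt)
    left=ts_-LEAD-current_clock()
    if left<.4: break
    sleep(.3)
print("t*",ts_,"left",left,"w",np.polyval(np.polyder(f),ts_))
sleep(max(0,ts_-LEAD-current_clock()))
'''
open('run2.py','w').write("from b import *\n"+new+s[j:])
E
python3 run2.py
```

```text
24.7083 [ -0.04804296   3.96507451 -43.28985102] 0.013982190214466264
24.71 25.368 0.017 52
25.06 25.93 0.018 49
25.41 26.478 0.012 53
25.76 27.017 0.02 53
26.11 27.578 0.05 95
26.46 28.073 0.009 88
26.81 28.545 -0.031 77
27.51 29.52 -0.028 51
27.86 29.992 -0.021 45
28.21 30.457 -0.009 45
28.56 30.923 0.014 48
t* 28.965458557000698 left 0.21715855700069753 w 1.2248652290840853
press 28.825 0.25 [-1.40630344  0.24750544 11.77875054] [0.5014183  0.11513113 0.0265895 ]
[-2.25447527 -0.22810394 12.37302597]
top [(np.float64(-0.04823990514029747), np.float64(0.11544399729157112), np.int64(52))]
side [(np.float64(-0.06274782178365201), np.float64(0.11106205850945901), np.int64(56))]
top [(np.float64(-0.049839178752281554), np.float64(0.11561086716102845), np.int64(53))]
side [(np.float64(-0.0637596037368583), np.float64(0.11055513631428891), np.int64(59))]
30.3167
```

Stopped at about -0.05 rad (tolerance about ±0.2). I'll check it once with a picture.

View pics/end.png

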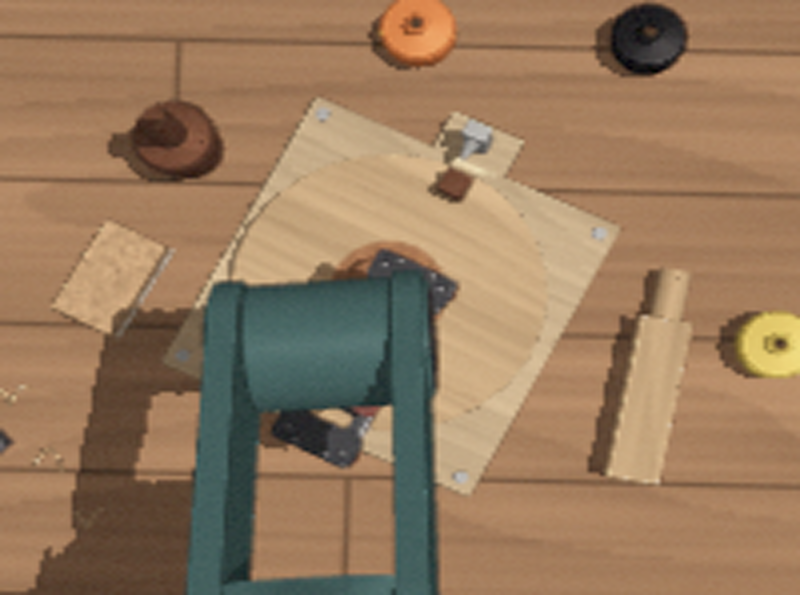

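Run:
```python
from b import *
print(current_position(),current_force(),block("top",C)[1]-PH)
close_job()
```

```text
[0.49944391 0.1148911  0.09875913] [-0.20973958 -0.44800197 -0.25062547] -0.04867758622382573
the job is handed in; nothing more can be done
```

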